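# Clamp the whetstone with the recessed screw

### The job

Clamp the whetstone in the stone vise: take the forked key from its stand, reach through the round guard opening of the vise, feel the fork down over the bar of the recessed knob and turn it clockwise until the jaw has pushed the stone against the end stop and the sprung jaw pad is pressed in about halfway. Do not squeeze harder than that, do not force the key, then put the key back upright in its stand and let go; leave the other things alone.

Things in the scene. Friction and masses are not known exactly. Their poses are not given: they have to be found in the camera images.
- vise: Fixed stone vise on a dark wooden bed 90 x 310 x 12 mm. Origin: centre of the bed's underside; y runs along the bed from the grey screw housing (84 x 84 mm, 80 mm high, centred at y = -115 mm) to the end stop, x across it, z up. The end stop is an adjustable block 24 mm high; its place, y about 118 to 127 mm, is not measured
- guard_opening (a point): Centre of the round guard opening, 38 mm across, at the upper face of the 8 mm steel plate on top of the screw housing, 80 mm above the worktop; the recessed knob's vertical axis runs straight down through it
- knob_floor (a point): Point on the knob's axis (does not turn) on its disc's face, 20 mm above the worktop. On the disc stands a bar 30 mm long, 6 wide, 10 high (top 50 mm below the guard's face). At the start the bar lies along the vise's x axis to within 0.3 rad either way; the exact angle is not measured, it must be felt
- screw (a point): Point of the jaw's screw, fixed on the vise, 27 mm above the worktop. Knob clockwise seen from above: jaw moves to +y of the vise, 12 mm per rad; clamping takes 0.6 to 1.8 rad of knob. The screw drags evenly, about 0.17 (slow) to 0.22 N m: feel it in the first 0.3 rad. It stays where it is left. Squeezing adds 0.012 N m per newton: some 0.14 N m above the drag is right
- pad: Sprung steel jaw pad, 54 x 12 x 24 mm, facing the vise's +y. Origin: in the vise's origin when the jaw is fully back, and moves along y with the pad (face at y = -40 mm from it). It can be pressed 7 mm into the jaw against a spring of 3.5 N per mm: halfway, 12 N, is right (7 to 18; 23 is too much). Pushing the loose stone along takes 2 to 4 N
- stone: Loose grey whetstone, 63 x 150 x 32 mm, 0.4 kg, lying lengthwise (its y) on the vise bed between pad and end stop with a few mm of slack. Origin: centre of its underside
- key: Loose T-key, 127 mm tall, upright in the stand. Origin: centre of its underside (fork tips), z up. Wooden handle 14 mm thick (key's x), 46 wide (y), at 91 to 127 mm height. Shank 14 across down to 45, barrel 28 across down to 10, then two prongs 20 wide along y with a 9.6 mm gap between, open along y. On the bar: play 0.17 rad either way. Origin 20 mm above worktop when seated, 30 if riding on the bar
- key_stand: Fixed wooden stand 70 x 70 x 38 mm with a round hole 36 mm across and 30 mm deep in its top. Origin: centre of its underside; the hole's floor, on which the key stands, is 8 mm above it
- bottle: Bystander: small oil bottle, 36 mm across, 132 mm tall, origin under its centre
- small_stone: Bystander: small dark stone, 43 x 70 x 14 mm, origin under its centre
- roller: Bystander: short wooden roller lying down, 23 x 85 x 23 mm, origin under its centre
Mind the look-alikes: they are no part of the job. What is shaped like the stone but pink is not meant.

How it is judged:
On the way, in this order (a step that is already met when the one before it is completed fails the run):
1. the key's fork is down over the knob's bar (z of key in the frame of vise below 0.025 m and horizontal distance between key and guard_opening below 0.008 m), for 0.2 s.
2. with the key still over the bar, the pad presses the stone with 7 to 18 N (z of key in the frame of vise below 0.027 m and horizontal distance between key and guard_opening below 0.01 m and contact force between pad and stone between 7 and 18 N), for 0.2 s.
At the end, for the whole second after the job is handed in: The jaw pad holds the stone with 7 to 18 N (pad pressed in about 2 to 5 mm of its 7), and the key stands at rest and released in its stand's hole, within 12 mm of the centre, foot within 6 mm of the hole's floor, less than 0.2 rad from upright (contact force between pad and stone between 7 and 18 N and horizontal distance between key and key_stand below 0.012 m and z of key in the frame of key_stand below 0.014 m and angle between key's own z axis and vertical below 0.2 rad and linear speed of key below 0.02 m/s and contact force between the fingers and key below 0.1 N); the robot touches nothing.
It fails at once if the stone is squeezed with more than 23 N (contact force between pad and stone above 23 N).
It fails at once if the key is forced against the vise (over 40 N) (contact force between key and vise above 40 N).
It fails at once if the oil bottle is moved by more than 30 mm (distance of bottle from where it was at the start of the episode above 0.03 m).
It fails at once if the small stone is moved by more than 30 mm (distance of small_stone from where it was at the start of the episode above 0.03 m).
It fails at once if the roller is moved by more than 30 mm (distance of roller from where it was at the start of the episode above 0.03 m).
It also fails if it takes over 72 s, if anything falls off the work surface, if the arm or the gripper's body presses on something with over 40 N, if the wrist force passes 120 N, or if a joint passes its speed limit or range.

### The arm

A 6-joint arm with a two-finger parallel gripper is mounted at the origin on the work surface; the furniture and walls round the work are solid. World frame = base frame: x ahead of the robot, y to its left, z up, the work surface at z = 0. Lengths are in m, angles in rad, forces in N, time in s.
With the tool pointing down it reaches from about 0.2 to 0.875 m from the base axis. Payload 3.4 kg.
Tool frame: the origin (TCP) lies between the finger pads; the fingertips stand 11 mm ahead of it and the grasp point (between the pads) lies 8 mm behind it; z points along the fingers, y is the direction in which the jaws open and shut (so a half turn about z gives the same grasp; the last joint's range is limited). The gripper opens to 94 mm and grips with 3 to 60 N. Pads are 16 mm wide; open, the fingers measure 119 mm over their backs; the gripper's body (75 mm by 177 mm) begins 78 mm behind the grasp point.
Start: joints at [1.118, 0.276, 1.505, -0, 1.361, -0.121], TCP at [0.187, 0.544, 0.216] pointing down, gripper open.
Joint ranges: [-2.89, 2.89], [-0.75, 2.08], [0.22, 2.7], [-1.18, 4.32], [0.11, 2.71], [-2.7, 2.7]. Speed limits (rad/s): [2.57, 2.57, 3.14, 3.14, 3.14, 3.14].

### API

Orientations are given as a unit quaternion [x, y, z, w].
In Python, from bench import r, camera gives the robot as it stands.
- The arm moves only by the shell command python3 -m jog 'ROWS' [FORCE]. ROWS is JSON, a list that holds one entry, the list of rows, each a list of 5 numbers: the opening, from -1 (shut) to 1 (fully open), then the shift along the tool's x, y, z in mm, then the turn about the tool's z in degrees. A call has exactly 8 rows; each row shifts and turns the commanded pose from where the row before left it, along the tool's axes as they then stand; what a row does not reach is not made up. A row lasts 1/12 s, in which the tool goes at most 41.7 mm and 7.16 degrees, less where a joint would pass 70% of its speed; a pose out of reach is approached as far as the arm can. A call with a gripper value outside its range is refused whole. The fingers move at their own pace and stop on an object; FORCE is the grip in N (left out, the last holds). Time passes only in rows, so rows that do not move let the fingers close, or fill a call up. It gives the time, the measured TCP pose, the force and the opening at its end, in the units of the state.
- r.read_state(): the state, without advancing time (a new reading comes with each control period).
- camera(name): name is "side" or "top"; returns a dict with "color" (420x560x3 uint8, red, green, blue), "K" (3x3 intrinsics, pixels), "R" (3x3) and "t" (3): a world point X has camera coordinates R X + t. Camera axes: x right, y down, z forward; pixel columns grow to the right and rows downward; lengths in m; the calibration is good to about 2 mm. A picture is of the moment at which its call begins. There is no depth.
- r.job_done(): hands the job in, once; it reports no verdict.
The state is a dict: "t": time; "qpos": joint angles; "joint_vel": joint speeds; "tau": joint torques, N m; "ee_pos": TCP position; "eef_rot": TCP orientation; "ft_force": force on the tool from outside, world axes, zero at the start; "moment": the same for the moment, N m; "gripper_width": opening from 0.0 (shut) to 1.0 (fully open).
Only numpy, scipy, OpenCV 4.12 (cv2) and the standard library are available. Lean on these libraries where they do the work, as an engineer would, in place of code of your own. Each camera call takes 0.05 s, during which the arm holds its last target.

## Working session

There is one attempt and no reset: what is moved stays moved. The work goes in short steps, Python scripts to look and compute and a shell command to move; the robot and the scene stay as the last step left them, time stands still between calls to the robot, and variables do not carry over. Pictures are saved under pics/ and viewed, and the job is handed in when it is done.

```bash
ls; mkdir -p pics
python3 - <<'E'
from bench import r,camera
import cv2
s=r.read_state()
for k,v in s.items(): print(k,v)
for n in("top","side"):
    c=camera(n); cv2.imwrite(f"pics/{n}0.png",cv2.cvtColor(c["color"],cv2.COLOR_RGB2BGR)); print(n,c["K"],c["R"],c["t"])
E
```

```text
pics
t 0.0
qpos [ 1.11799665e+00  2.76591917e-01  1.50613745e+00 -7.29913050e-06
  1.36067813e+00 -1.21000131e-01]
joint_vel [ 0.00201229  0.00141034  0.00031002 -0.00143937  0.00092614 -0.00143388]
tau [ 1.68037323e-04 -4.04594815e+01 -2.37218571e+01  7.02217827e-02
  3.45214410e-02 -1.58498488e-04]
ee_pos [0.18706855 0.54313698 0.21560476]
eef_rot [ 1.65138994e-01  9.86269887e-01 -8.71342605e-04 -2.53360005e-04]
ft_force [ 0.83455173 -0.72114989 -0.12736536]
moment [ 0.00560713 -0.05517938 -0.02750611]
gripper_width 0.9998703582292338
top [[472.93612026   0.         277.18331555]
 [  0.         472.93612026 209.71242356]
 [  0.           0.           1.        ]] [[ 0.01554511 -0.99968041  0.01993577]
 [-0.99745065 -0.01689305 -0.06933122]
 [ 0.06964584 -0.01880719 -0.99739448]] [-0.07539962  0.53913171  1.43159263]
side [[428.70667806   0.         275.3955126 ]
 [  0.         428.70667806 216.62172114]
 [  0.           0.           1.        ]] [[-0.09140733  0.99575193  0.01108134]
 [ 0.60346137  0.06424115 -0.79480026]
 [-0.79213577 -0.06596341 -0.60676994]] [ 0.08865773 -0.26701816  1.50564171]
```

View pics/top0.png

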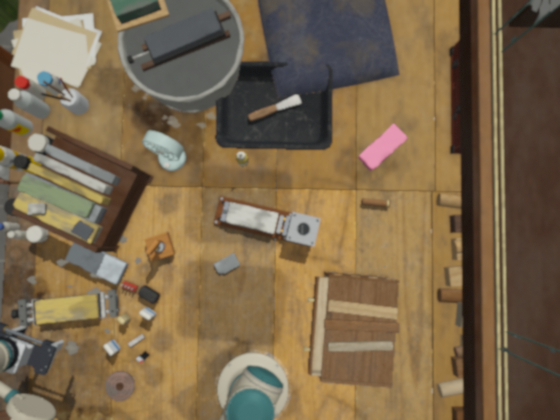

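View pics/side0.png

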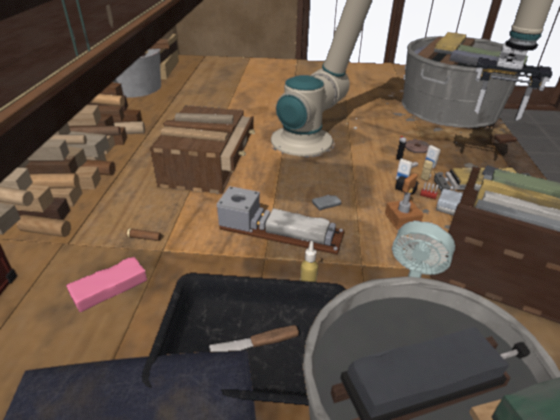

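Run:
```python
import cv2
a=cv2.imread("pics/top0.png"); b=cv2.imread("pics/side0.png")
cv2.imwrite("pics/tz1.png",cv2.resize(a[190:255,205:330],None,fx=6,fy=6,interpolation=cv2.INTER_CUBIC))
cv2.imwrite("pics/tz2.png",cv2.resize(a[225:275,130:190],None,fx=8,fy=8,interpolation=cv2.INTER_CUBIC))
cv2.imwrite("pics/sz1.png",cv2.resize(b[180:260,210:350],None,fx=5,fy=5,interpolation=cv2.INTER_CUBIC))
cv2.imwrite("pics/sz2.png",cv2.resize(b[170:235,375:435],None,fx=8,fy=8,interpolation=cv2.INTER_CUBIC))
```

```text
(no output)
```

View pics/tz1.png

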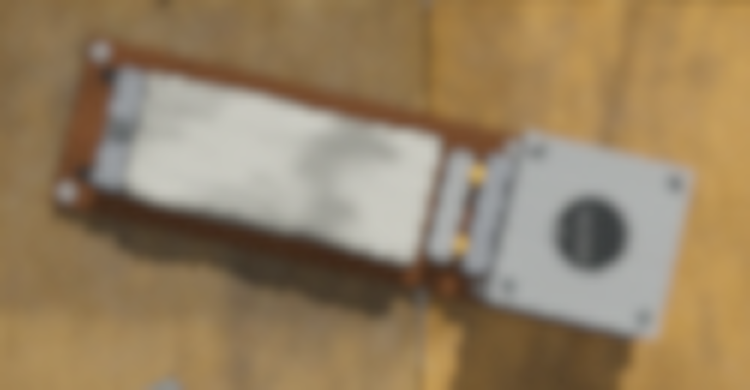

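View pics/tz2.png

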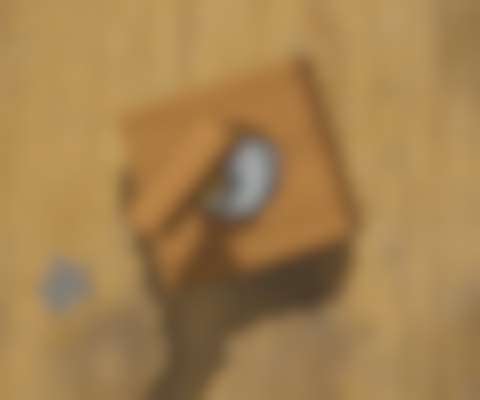

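View pics/sz1.png

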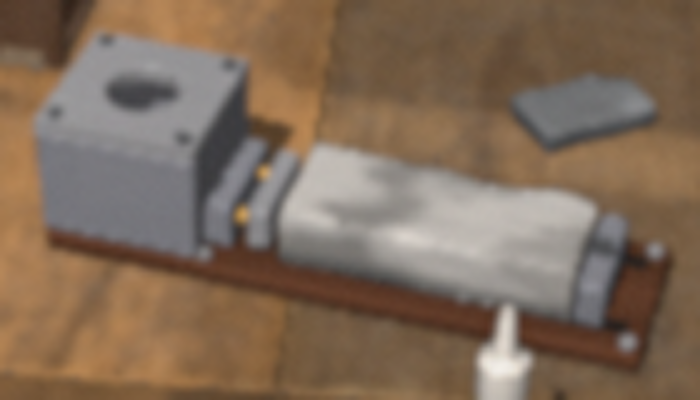

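View pics/sz2.png

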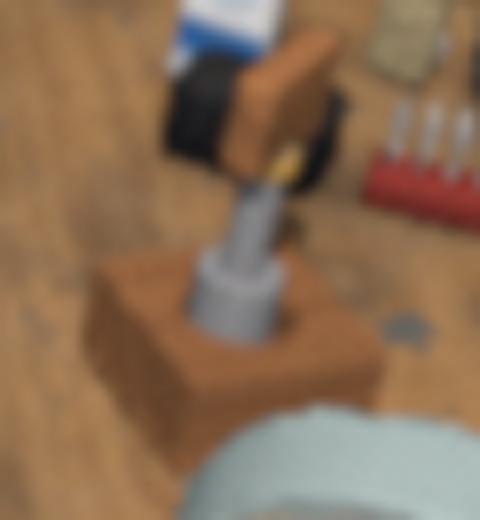

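```bash
cat > h.py <<'E'
import numpy as np,cv2
from scipy.optimize import least_squares
from bench import r,camera
K={};Rr={};T={}
K['top']=np.array([[472.93612026,0,277.18331555],[0,472.93612026,209.71242356],[0,0,1]])
K['side']=np.array([[428.70667806,0,275.3955126],[0,428.70667806,216.62172114],[0,0,1]])
Rr['top']=np.array([[0.01554511,-0.99968041,0.01993577],[-0.99745065,-0.01689305,-0.06933122],[0.06964584,-0.01880719,-0.99739448]])
Rr['side']=np.array([[-0.09140733,0.99575193,0.01108134],[0.60346137,0.06424115,-0.79480026],[-0.79213577,-0.06596341,-0.60676994]])
T['top']=np.array([-0.07539962,0.53913171,1.43159263]);T['side']=np.array([0.08865773,-0.26701816,1.50564171])
def proj(n,X):
    c=np.atleast_2d(X)@Rr[n].T+T[n]; p=c@K[n].T; return p[:,:2]/p[:,2:]
def ray(n,uv,z):
    d=Rr[n].T@np.linalg.inv(K[n])@np.array([uv[0],uv[1],1.]); o=-Rr[n].T@T[n]
    return o+d*(z-o[2])/d[2]
def pose(p,L):
    c,s=np.cos(p[2]),np.sin(p[2]); L=np.atleast_2d(L)
    return np.c_[p[0]+c*L[:,0]-s*L[:,1],p[1]+s*L[:,0]+c*L[:,1],L[:,2]]
def un(z,f,o): return (np.array(z)+.5)/f-.5+np.array(o)
def fit(p0,obs):
    f=lambda p:np.concatenate([(proj(n,pose(p,L))[0]-uv) for n,L,uv in obs])
    s=least_squares(f,p0,loss='soft_l1'); return s.x,f(s.x).reshape(-1,2)
def crop(n,img,box,f,lines,out):
    x0,y0,x1,y1=box
    z=cv2.resize(img[y0:y1,x0:x1],None,fx=f,fy=f,interpolation=cv2.INTER_CUBIC)
    for A,B,col in lines:
        q=[tuple(int(v) for v in ((proj(n,P)[0]-[x0,y0]+.5)*f-.5)) for P in (A,B)]
        cv2.line(z,q[0],q[1],col,1)
    cv2.imwrite(out,z)
def box(p,x,y,z0,z1,col,c=(0,0)):
    L=[[c[0]+i*x/2,c[1]+j*y/2,z] for z in(z0,z1) for i,j in((-1,-1),(1,-1),(1,1),(-1,1))]
    P=pose(p,L); E=[(0,1),(1,2),(2,3),(3,0),(4,5),(5,6),(6,7),(7,4),(0,4),(1,5),(2,6),(3,7)]
    return [(P[a],P[b],col) for a,b in E]
def circ(p,rad,z,col,c=(0,0)):
    a=np.linspace(0,2*np.pi,25); P=pose(p,np.c_[c[0]+rad*np.cos(a),c[1]+rad*np.sin(a),0*a+z])
    return [(P[i],P[i+1],col) for i in range(24)]
E
cat > fit.py <<'E'
from h import *
t6=lambda *z:un(z,6,(205,190)); t8=lambda *z:un(z,8,(130,225)); s5=lambda *z:un(z,5,(210,180)); s8=lambda *z:un(z,8,(375,170))
g=ray('top',t6(591,233),.08); print('guard top',g,'side',ray('side',s5(143,90),.08))
# vise: +y to left in image (world +y)
o=[('top',(0,-.115,.08),t6(591,233)),('side',(0,-.115,.08),s5(143,90)),
('top',(-.042,-.073,.08),t6(488,298)),('top',(.042,-.073,.08),t6(528,133)),('top',(-.042,-.157,.08),t6(655,338)),('top',(.042,-.157,.08),t6(692,172)),
('side',(-.042,-.157,.08),s5(100,35)),('side',(-.042,-.073,.08),s5(248,65)),('side',(.042,-.157,.08),s5(37,122)),('side',(.042,-.073,.08),s5(195,155))]
v,e=fit([g[0],g[1]+.115,0],o); print('vise',v,e.round(2)); gv=pose(v,[0,-.115,.08])[0]; print('guard',gv)
st=ray('top',t8(237,174),.038); print('stand',st)
# left corner in image = +y ; 
top=[t8(120,122),t8(300,60),t8(355,225),t8(175,290)]
L=[(.035,.035),(.035,-.035),(-.035,-.035),(-.035,.035)]
o=[('top',(a,b,.038),u) for (a,b),u in zip(L,top)]+[('side',(.035,-.035,.038),s8(95,270)) if 0 else ('side',(-.035,-.035,.038),s8(95,272)),('side',(.035,.035,.038),s8(385,362)),('side',(.035,-.035,.038),s8(195,388))]
o=o[:4]+o[4:]
s,e=fit([st[0],st[1],.3],o); print('stand',s,e.round(2))
a=cv2.imread("pics/top0.png"); b=cv2.imread("pics/side0.png")
h=np.array([s[0],s[1],float(__import__('sys').argv[1])])
R=(0,0,255);G=(0,255,0);B=(255,0,0)
Lv=box(v,.084,.084,.0,.08,R,(0,-.115))+circ(v,.019,.08,G,(0,-.115))+box(v,.09,.31,0,.012,B)
Ls=box(s,.07,.07,0,.038,R)+circ(s,.018,.038,G)+box(h,.014,.046,.099,.135,B)
crop('top',a,(205,190,330,255),6,Lv,'pics/o1.png');crop('side',b,(210,180,350,260),5,Lv,'pics/o2.png')
z=[]
crop('top',a,(130,225,190,275),10,Ls,'pics/o3.png');crop('side',b,(375,170,435,235),9,Ls,'pics/o4.png')
p1=cv2.imread('pics/o1.png');p2=cv2.imread('pics/o2.png');p3=cv2.imread('pics/o3.png');p4=cv2.imread('pics/o4.png')
E
python3 fit.py -0.7
```

```text
guard top [ 0.4823228  -0.14236921  0.08      ] side [ 0.4830689  -0.14000529  0.08      ]
vise [ 0.50664196 -0.02815602 -0.21334742] [[-0.62  0.  ]
 [-0.16 -0.19]
 [-0.62 -0.13]
 [-0.84 -0.49]
 [-0.52 -0.27]
 [-0.37 -0.49]
 [-0.63 -0.74]
 [-0.01 -1.08]
 [-1.   -0.45]
 [-0.77 -0.71]]
guard [ 0.48229271 -0.14054869  0.08      ]
stand [0.42302767 0.28575602 0.038     ]
stand [0.42449908 0.28779048 0.37102777] [[-0.99 -0.9 ]
 [-1.38 -1.27]
 [-0.45  0.02]
 [-0.11  0.09]
 [-1.24 -0.97]
 [-0.28 -1.14]
 [-0.8  -0.07]]
```

View overlays.

View pics/o1.png

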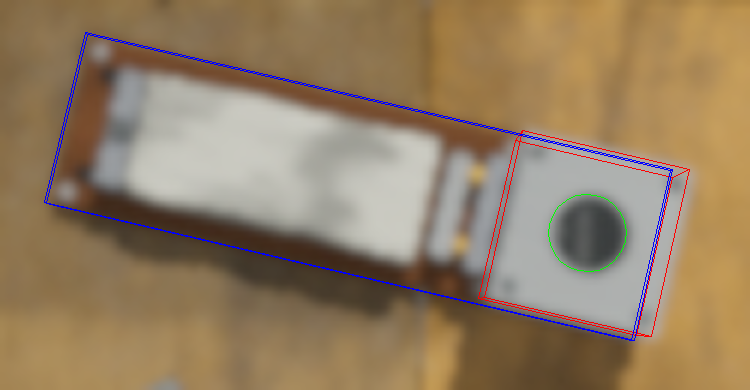

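View pics/o2.png

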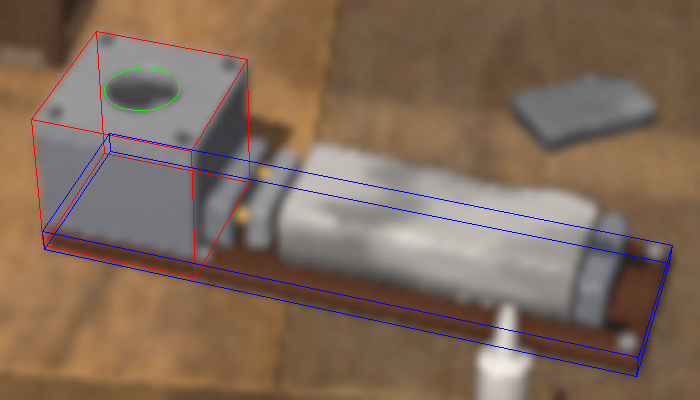

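View pics/o3.png

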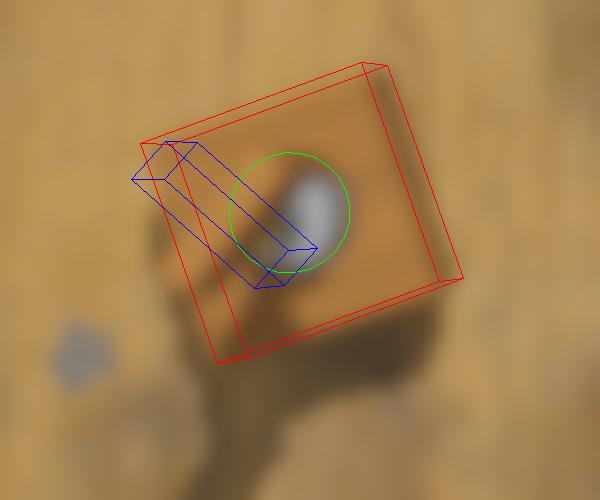

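View pics/o4.png

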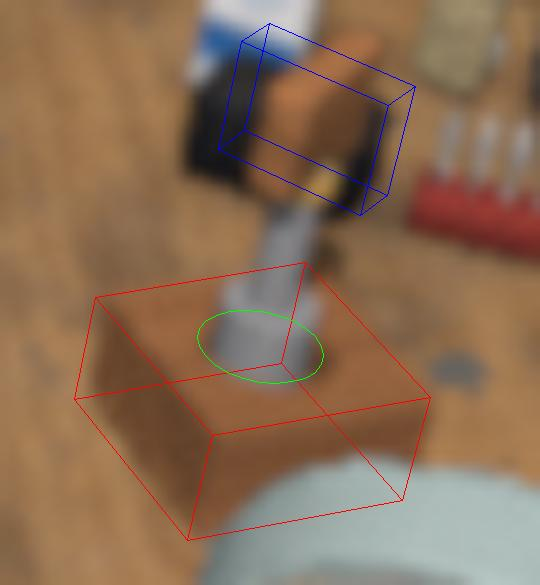

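```bash
python3 fit.py 0.75 >/dev/null; python3 -c "
import cv2,numpy as np
a=cv2.imread('pics/o3.png');b=cv2.imread('pics/o4.png');b=cv2.resize(b,None,fx=500/585,fy=500/585);c=np.hstack([a,b]);cv2.imwrite('pics/o5.png',cv2.resize(c,None,fx=.75,fy=.75))
a=cv2.imread('pics/o3.png')"
```

```text
(no output)
```

View pics/o5.png

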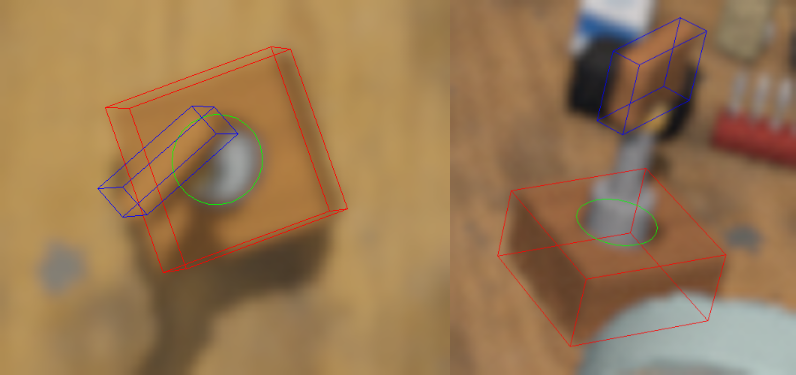

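Run:
```python
import cv2,numpy as np
a=cv2.imread("pics/top0.png"); b=cv2.imread("pics/side0.png")
def z(i,x0,y0,x1,y1,f):
    c=cv2.resize(i[y0:y1,x0:x1],None,fx=f,fy=f,interpolation=cv2.INTER_LANCZOS4)
    l=cv2.cvtColor(c,cv2.COLOR_BGR2LAB); l[...,0]=cv2.createCLAHE(3,(2,2)).apply(l[...,0]); return cv2.cvtColor(l,cv2.COLOR_LAB2BGR)
A=z(a,140,232,180,262,16)
cv2.imwrite("pics/k1.png",A)
cv2.imwrite("pics/k2.png",z(b,392,170,422,206,14))
```

```text
(no output)
```

View pics/k1.png

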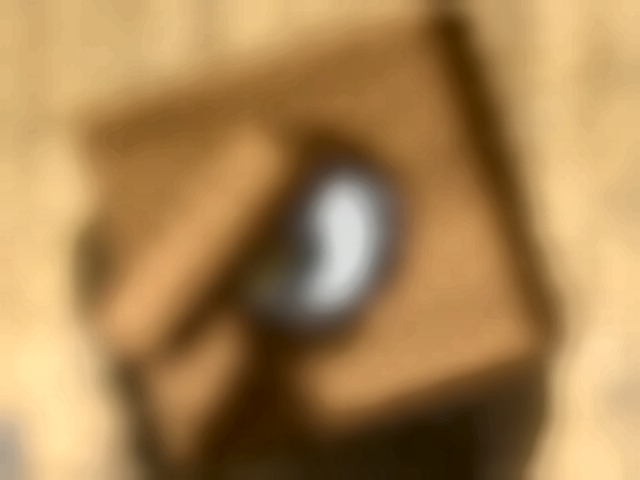

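View pics/k2.png

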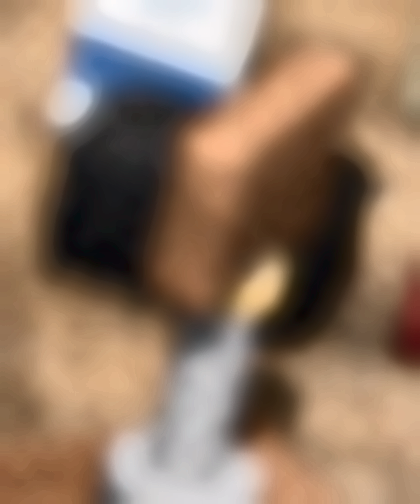

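```bash
cat > fit2.py <<'E'
from h import *
t=lambda *z:un(z,16,(140,232)); s=lambda *z:un(z,14,(392,170))
x,y,z1,z0=.007,.023,.135,.099
# yaw~.7: key +y = (-.64,.76) ; +x=(.76,.64)
T_=[('top',(x,y,z1),t(100,310)),('top',(-x,y,z1),t(158,352)),('top',(-x,-y,z1),t(290,160)),('top',(x,-y,z1),t(245,125))]
S_=[('side',(-x,-y,z1),s(180,130)),('side',(x,-y,z1),s(225,170)),('side',(x,y,z1),s(360,70)),('side',(-x,y,z1),s(320,50)),('side',(-x,-y,z0),s(150,270)),('side',(x,-y,z0),s(205,305))]
for o in(T_,S_,T_+S_):
    p,e=fit([.424,.288,.75],o); print(p,e.round(2).tolist())
E
python3 fit2.py
```

```text
[0.42391654 0.28361049 0.96237239] [[-0.74, 0.61], [-0.33, 0.93], [1.33, -0.48], [0.11, -1.23]]
[0.42318428 0.28935428 0.83994148] [[-0.5, -0.25], [1.15, -0.83], [1.8, -0.29], [-0.17, -1.04], [-1.11, 1.85], [-0.29, 1.67]]
[0.42396541 0.28715486 0.89198993] [[-2.36, 0.08], [-2.17, 0.67], [0.4, -0.02], [-0.59, -1.05], [-1.02, 0.11], [0.79, -0.57], [0.62, -0.41], [-1.49, -1.05], [-1.62, 2.22], [-0.64, 1.93]]
```

```bash
cat > go.py <<'E'
# usage: go.py x y z yawdeg(of tool y) -> shifts in current tool axes
import sys; from h import *
from scipy.spatial.transform import Rotation as Ro
s=r.read_state(); M=Ro.from_quat(s['eef_rot']).as_matrix()
yaw=np.degrees(np.arctan2(M[1,1],M[0,1]))
print('t',round(s['t'],2),'pos',s['ee_pos'].round(4),'yaw_y',yaw.round(2),'tilt',(M[:,2]).round(4),'q',s['qpos'].round(3),'F',s['ft_force'].round(2),'M',s['moment'].round(3),'w',round(s['gripper_width'],3))
if len(sys.argv)>3:
    d=np.array([float(v) for v in sys.argv[1:4]])-s['ee_pos']; print('shift mm',(M.T@d*1000).round(1))
    if len(sys.argv)>4: print('turn deg',round(-((float(sys.argv[4])-yaw+90)%180-90),2))
E
python3 go.py .424 .287 .19 51
```

```text
t 0.1 pos [0.1871 0.5432 0.2157] yaw_y 70.99 tilt [-7.0e-04 -1.5e-03 -1.0e+00] q [ 1.118  0.277  1.506 -0.     1.361 -0.121] F [ 0.3  -0.04  0.41] M [0.019 0.002 0.022] w 1.004
shift mm [-307.4 -165.    25.9]
turn deg 19.99
```

```bash
python3 -m jog '[[[0.2,-35,-19,0,0],[0.2,-35,-19,0,0],[0.2,-35,-19,0,0],[0.2,-35,-19,0,0],[0.2,-35,-19,0,0],[0.2,-35,-19,0,0],[0.2,-35,-19,0,0],[0.2,-35,-19,0,0]]]' 30; python3 go.py .424 .287 .19 51
```

```text
t: 0.77
ee_pos: [0.4032, 0.307, 0.2162]
eef_rot: [0.165, 0.986, -0.0, -0.0]
ft_force: [-0.3, 0.2, -0.1]
gripper_width: 0.601
t 0.77 pos [0.4032 0.307  0.2162] yaw_y 71.0 tilt [-4.e-04 -1.e-04 -1.e+00] q [ 0.513  0.173  1.644  0.     1.324 -0.726] F [-0.25  0.2  -0.09] M [-0.016  0.01   0.03 ] w 0.601
shift mm [-26.2 -12.2  26.2]
turn deg 20.0
```

```bash
python3 -m jog '[[[0,-26,-12,0,0],[0,0,0,0,7],[0,0,0,0,7],[0,0,0,0,6],[0,0,0,20,0],[0,0,0,0,0],[0,0,0,0,0],[0,0,0,0,0]]]'; python3 go.py .424 .287 .112 51
python3 - <<'E'
from h import *
a=cv2.cvtColor(camera('top')['color'],cv2.COLOR_RGB2BGR);b=cv2.cvtColor(camera('side')['color'],cv2.COLOR_RGB2BGR)
A=cv2.resize(a[200:290,110:200],(500,500),interpolation=cv2.INTER_CUBIC)
B=cv2.resize(b[130:230,360:460],(500,500),interpolation=cv2.INTER_CUBIC)
cv2.imwrite('pics/g1.png',cv2.resize(np.hstack([A,B]),(800,400)))
E
```

```text
t: 1.43
ee_pos: [0.4232, 0.289, 0.1967]
eef_rot: [0.334, 0.943, -0.0, -0.0]
ft_force: [-0.0, 0.4, 0.3]
gripper_width: 0.502
t 1.43 pos [0.4232 0.289  0.1967] yaw_y 51.01 tilt [-2.e-04 -1.e-04 -1.e+00] q [ 0.463  0.195  1.667  0.     1.28  -0.427] F [-0.03  0.36  0.29] M [-0.059  0.053 -0.019] w 0.502
shift mm [-1.9 -1.  84.7]
turn deg 0.01
```

View pics/g1.png

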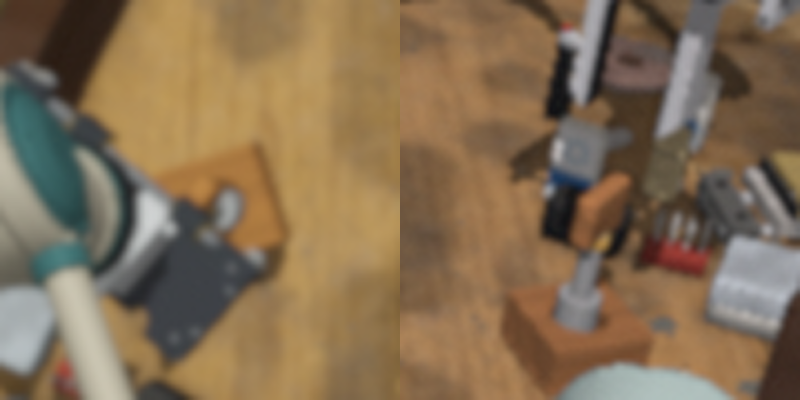

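Run:
```python
from h import *
for P in ([.4232,.289,.1967],[.424,.287,.135],[.424,.287,.1857]):
    u,v=proj('side',P)[0]; print((u-360)*4+400,(v-130)*4)
    u,v=proj('top',P)[0]; print((u-110)*400/90,(v-200)*400/90)
```

```text
626.4244923313022 98.2265315105841
152.55343799998653 207.54213115960258
602.497853860197 186.04415582840636
181.34528076017597 205.46381626689003
619.4544160251824 114.72903855246602
160.6614010234402 206.10807389821818
```

```bash
python3 -m jog '[[[0,-2,-1,20,0],[0,0,0,20,0],[0,0,0,20,0],[0,0,0,15,0],[0,0,0,10,0],[0,0,0,0,0],[-0.5,0,0,0,0],[-1,0,0,0,0]]]' 20; python3 go.py;python3 -m jog '[[[-1,0,0,0,0],[-1,0,0,0,0],[-1,0,0,0,0],[-1,0,0,0,0],[-1,0,0,0,0],[-1,0,0,0,0],[-1,0,0,0,0],[-1,0,0,0,0]]]' 60; python3 go.py
```

```text
t: 2.2
ee_pos: [0.425, 0.2874, 0.1126]
eef_rot: [0.334, 0.943, 0.001, 0.001]
ft_force: [0.4, -0.2, -0.4]
gripper_width: 0.394
t 2.2 pos [0.425  0.2874 0.1126] yaw_y 51.0 tilt [ 0.0019  0.001  -1.    ] q [ 0.459  0.265  1.799  0.     1.075 -0.431] F [ 0.4  -0.18 -0.39] M [-0.015 -0.053  0.018] w 0.394
t: 2.87
ee_pos: [0.4245, 0.2871, 0.112]
eef_rot: [0.334, 0.943, 0.0, 0.0]
ft_force: [0.8, -0.0, 5.3]
gripper_width: 0.145
t 2.87 pos [0.4245 0.2871 0.112 ] yaw_y 50.99 tilt [ 1.e-03  5.e-04 -1.e+00] q [ 0.459  0.266  1.8    0.     1.075 -0.431] F [ 0.76 -0.03  5.29] M [-0.017  0.102 -0.039] w 0.145
```

```bash
python3 -m jog '[[[-1,0,0,-5,0],[-1,0,0,-10,0],[-1,0,0,-20,0],[-1,0,0,-20,0],[-1,0,0,-25,0],[-1,0,0,-20,0],[-1,0,0,-10,0],[-1,0,0,0,0]]]'; python3 go.py .4823 -.1405 .222 78
python3 - <<'E'
from h import *
a=cv2.cvtColor(camera('top')['color'],cv2.COLOR_RGB2BGR);b=cv2.cvtColor(camera('side')['color'],cv2.COLOR_RGB2BGR)
A=cv2.resize(a[200:290,110:200],(500,500),interpolation=cv2.INTER_CUBIC)
B=cv2.resize(b[110:210,360:460],(500,500),interpolation=cv2.INTER_CUBIC)
cv2.imwrite('pics/g2.png',cv2.resize(np.hstack([A,B]),(800,400)))
E
```

```text
t: 3.53
ee_pos: [0.4253, 0.2875, 0.224]
eef_rot: [0.334, 0.943, 0.002, 0.002]
ft_force: [0.6, 0.8, -1.0]
gripper_width: 0.148
t 3.53 pos [0.4253 0.2875 0.224 ] yaw_y 50.99 tilt [ 0.0043  0.0022 -1.    ] q [ 0.459  0.176  1.622  0.     1.339 -0.431] F [ 0.58  0.75 -1.03] M [-0.053  0.01  -0.02 ] w 0.148
shift mm [-313.7 -296.7    1.3]
turn deg -27.01
```

View pics/g2.png

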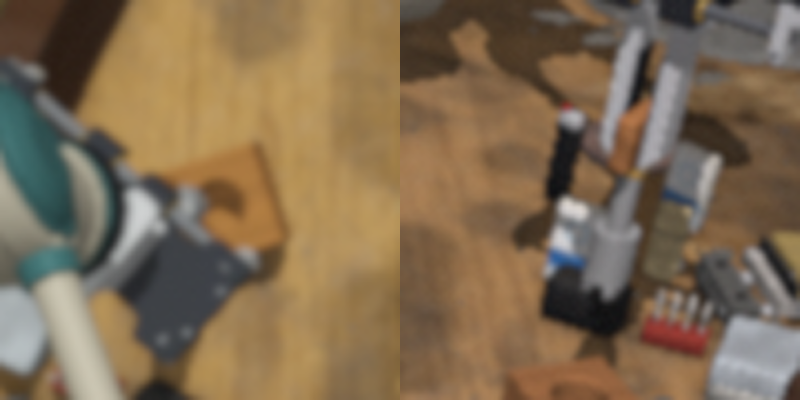

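```bash
cat > ov.py <<'E'
import sys;from h import *
# overlay key wireframe: args name offx(mm along tool x) dyaw(deg) out
from scipy.spatial.transform import Rotation as Ro
s=r.read_state();M=Ro.from_quat(s['eef_rot']).as_matrix()
off=float(sys.argv[1]);tilt=float(sys.argv[2]);out=sys.argv[3];box0=[int(v) for v in sys.argv[4].split(',')]
name=sys.argv[5] if len(sys.argv)>5 else 'side'
b=cv2.cvtColor(camera(name)['color'],cv2.COLOR_RGB2BGR)
# key frame: key x = tool y, key z=-tool z, key y = tool x ; tilt about tool y at handle z
Rk=np.c_[M[:,1],M[:,0],-M[:,2]]@Ro.from_euler('x',tilt,degrees=True).as_matrix()
g=s['ee_pos']-M[:,2]*.008+M[:,0]*off/1000 # grasp point; key height .112
def P(L): return g+(np.atleast_2d(L)-[0,0,.112])@Rk.T
a=np.linspace(0,2*np.pi,17); ln=[]
for rad,z in((.014,.01),(.014,.045),(.007,.045),(.007,.091)):
    q=P(np.c_[rad*np.cos(a),rad*np.sin(a),0*a+z]); ln+=[(q[i],q[i+1],(0,0,255)) for i in range(16)]
q=P([[i*.007,j*.023,z] for z in(.091,.127) for i,j in((-1,-1),(1,-1),(1,1),(-1,1))])
ln+=[(q[x],q[y],(0,255,0)) for x,y in[(0,1),(1,2),(2,3),(3,0),(4,5),(5,6),(6,7),(7,4),(0,4),(1,5),(2,6),(3,7)]]
q=P([[0,0,0],[0,0,.127]]); ln+=[(q[0],q[1],(255,0,0))]
f=int(min(390/(box0[2]-box0[0]),590/(box0[3]-box0[1])))
crop(name,b,box0,f,ln,out);A=cv2.imread(out);crop(name,b,box0,f,[],out);cv2.imwrite(out,np.hstack([A,cv2.imread(out)]))
E
python3 ov.py 0 0 pics/v1.png 400,125,435,195
```

```text
(no output)
```

View pics/v1.png

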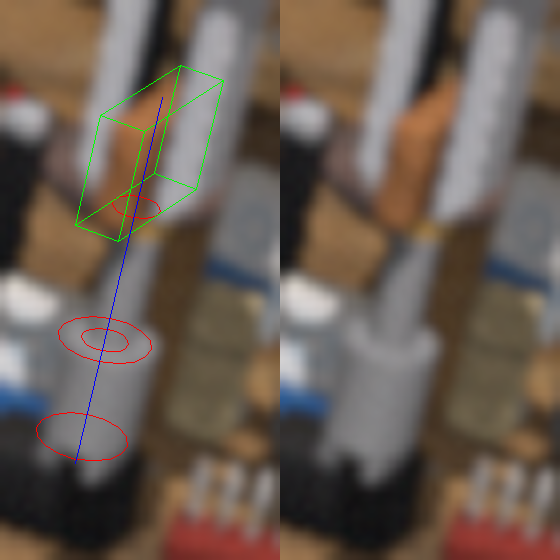

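```bash
python3 -m jog '[[[-1,0,0,0,-7],[-1,0,0,0,-7],[-1,0,0,0,-7],[-1,0,0,0,-6],[-1,-5,-14,0,0],[-1,-10,-28,0,0],[-1,-12,-34,0,0],[-1,-12,-34,0,0]]]'; python3 -m jog '[[[-1,-12,-34,0,0],[-1,-12,-34,0,0],[-1,-12,-34,0,0],[-1,-12,-34,0,0],[-1,-12,-34,0,0],[-1,-12,-34,0,0],[-1,-12,-34,0,0],[-1,-10,-28,0,0]]]';python3 -m jog '[[[-1,-8,-22,0,0],[-1,-3,-8,0,0],[-1,0,0,0,0],[-1,0,0,0,0],[-1,0,0,0,0],[-1,0,0,0,0],[-1,0,0,0,0],[-1,0,0,0,0]]]'; python3 go.py .482 -.1425 .196 78
```

```text
t: 4.35
ee_pos: [0.4382, 0.1701, 0.2196]
eef_rot: [0.104, 0.995, -0.001, -0.002]
ft_force: [1.5, 0.2, -1.5]
gripper_width: 0.147
t: 5.02
ee_pos: [0.475, -0.1108, 0.2197]
eef_rot: [0.105, 0.994, 0.0, -0.002]
ft_force: [0.3, -0.6, -3.0]
gripper_width: 0.144
t: 5.68
ee_pos: [0.4804, -0.1391, 0.2216]
eef_rot: [0.104, 0.995, 0.0, 0.0]
ft_force: [-0.5, 0.9, -1.4]
gripper_width: 0.147
t 5.68 pos [ 0.4804 -0.1391  0.2216] yaw_y 78.08 tilt [ 2.e-04  2.e-04 -1.e+00] q [-0.421  0.16   1.648  0.     1.334 -1.784] F [-0.54  0.92 -1.37] M [-0.068  0.018  0.012] w 0.147
shift mm [-2.2 -3.  25.6]
turn deg 0.08
```

```bash
python3 -m jog '[[[-1,-2,-3,10,0],[-1,0,0,10,0],[-1,0,0,5,0],[-1,0,0,0,0],[-1,0,0,0,0],[-1,0,0,0,0],[-1,0,0,0,0],[-1,0,0,0,0]]]';python3 go.py .482 -.1425 .196 78; python3 ov.py 0 0 pics/v2.png 205,150,260,230; python3 ov.py 0 0 pics/v3.png 275,200,335,255 top
```

```text
t: 6.35
ee_pos: [0.4821, -0.1437, 0.1968]
eef_rot: [0.105, 0.995, -0.0, 0.0]
ft_force: [-0.4, 0.2, -1.6]
gripper_width: 0.147
t 6.35 pos [ 0.4821 -0.1437  0.1968] yaw_y 77.99 tilt [ 7.e-04 -2.e-04 -1.e+00] q [-0.428  0.18   1.686  0.     1.275 -1.789] F [-0.35  0.17 -1.59] M [ 0.017 -0.004 -0.006] w 0.147
shift mm [0.3 1.1 0.8]
turn deg -0.01
```

View pics/v2.png

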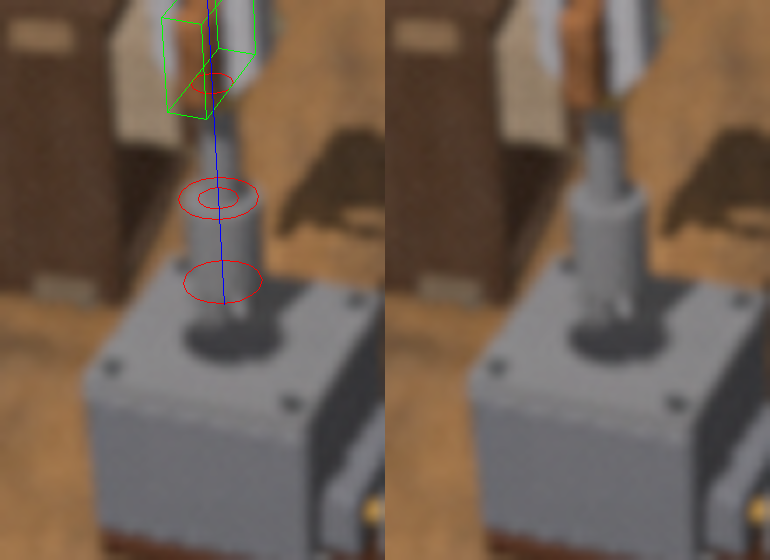

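View pics/v3.png

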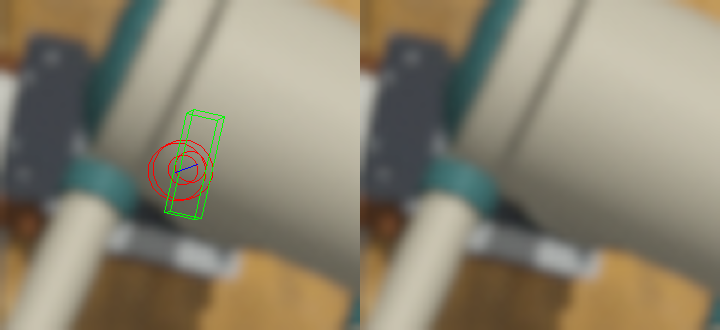

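```bash
python3 -m jog '[[[-1,0,1.5,5,0],[-1,0,0,8,0],[-1,0,0,8,0],[-1,0,0,8,0],[-1,0,0,0,0],[-1,0,0,0,0],[-1,0,0,0,0],[-1,0,0,0,0]]]';python3 go.py .482 -.1422 .142 78;  python3 ov.py 0 0 pics/v4.png 205,150,260,230
```

```text
t: 7.12
ee_pos: [0.4825, -0.1422, 0.1677]
eef_rot: [0.105, 0.995, -0.0, 0.0]
ft_force: [0.6, 0.2, -1.6]
gripper_width: 0.148
t 7.12 pos [ 0.4825 -0.1422  0.1677] yaw_y 77.99 tilt [ 7.e-04 -2.e-04 -1.e+00] q [-0.425  0.202  1.734  0.     1.205 -1.786] F [ 0.63  0.2  -1.55] M [ 0.019  0.049 -0.029] w 0.148
shift mm [ 0.5 -0.1 25.7]
turn deg -0.01
```

View pics/v4.png

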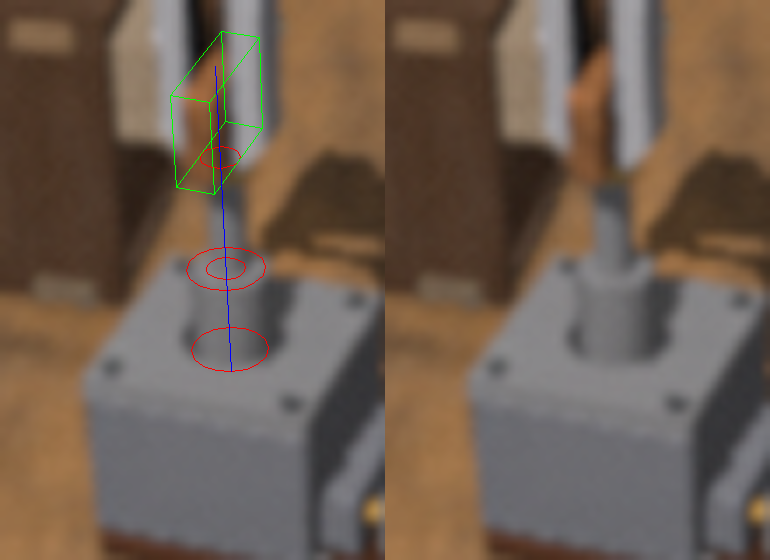

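```bash
python3 -m jog '[[[-1,0,0.3,7,0],[-1,0,0,7,0],[-1,0,0,6,0],[-1,0,0,4,0],[-1,0,0,0,0],[-1,0,0,0,0],[-1,0,0,0,0],[-1,0,0,0,0]]]';python3 go.py .482 -.1422 .136 78
```

```text
t: 7.83
ee_pos: [0.4825, -0.1419, 0.1437]
eef_rot: [0.105, 0.995, -0.0, 0.0]
ft_force: [0.2, -0.3, -1.8]
gripper_width: 0.145
t 7.83 pos [ 0.4825 -0.1419  0.1437] yaw_y 77.99 tilt [ 6.e-04 -2.e-04 -1.e+00] q [-0.425  0.222  1.772  0.     1.147 -1.786] F [ 0.2  -0.29 -1.82] M [-0.058  0.029 -0.001] w 0.145
shift mm [ 0.4 -0.4  7.7]
turn deg -0.01
```

```bash
python3 -m jog '[[[-1,0,0,3,0],[-1,0,0,3,0],[-1,0,0,2,0],[-1,0,0,0,0],[-1,0,0,1,0],[-1,0,0,0,0],[-1,0,0,1,0],[-1,0,0,0,0]]]';python3 go.py
```

```text
t: 8.5
ee_pos: [0.4822, -0.1418, 0.1333]
eef_rot: [0.105, 0.995, 0.0, -0.0]
ft_force: [-0.2, 1.0, -1.7]
gripper_width: 0.145
t 8.5 pos [ 0.4822 -0.1418  0.1333] yaw_y 77.99 tilt [-1.e-04  2.e-04 -1.e+00] q [-0.425  0.232  1.788  0.     1.122 -1.786] F [-0.18  1.03 -1.66] M [ 0.054 -0.018  0.022] w 0.145
```

```bash
python3 -m jog '[[[-1,0,0,0.5,0],[-1,0,0,0.5,0],[-1,0,0,0,0],[-1,0,0,0.5,0],[-1,0,0,0.5,0],[-1,0,0,0,0],[-1,0,0,0,0],[-1,0,0,0,0]]]';python3 go.py
```

```text
t: 9.17
ee_pos: [0.4822, -0.1418, 0.1315]
eef_rot: [0.105, 0.995, 0.0, 0.0]
ft_force: [0.7, -0.3, -1.1]
gripper_width: 0.145
t 9.17 pos [ 0.4822 -0.1418  0.1315] yaw_y 77.99 tilt [ 2.e-04  0.e+00 -1.e+00] q [-0.425  0.233  1.79   0.     1.118 -1.786] F [ 0.74 -0.26 -1.09] M [ 0.005  0.003 -0.008] w 0.145
```

```bash
python3 -m jog '[[[-1,0,0,0.5,0],[-1,0,0,0.5,0],[-1,0,0,0,0],[-1,0,0,0.5,0],[-1,0,0,0.5,0],[-1,0,0,0,0],[-1,0,0,0,0],[-1,0,0,0,0]]]';python3 go.py
```

```text
t: 9.83
ee_pos: [0.4822, -0.1415, 0.1294]
eef_rot: [0.105, 0.995, 0.0, 0.0]
ft_force: [-0.0, 1.8, -0.7]
gripper_width: 0.146
t 9.83 pos [ 0.4822 -0.1415  0.1294] yaw_y 77.98 tilt [ 1.e-04  6.e-04 -1.e+00] q [-4.240e-01  2.350e-01  1.794e+00  1.000e-03  1.113e+00 -1.786e+00] F [-0.02  1.8  -0.71] M [ 0.373 -0.054 -0.011] w 0.146
```

```bash
python3 -m jog '[[[-1,0,0.5,0,0],[-1,0,0,0,0],[-1,0,0,0.5,0],[-1,0,0,0.5,0],[-1,0,0,0,0],[-1,0,0,0,0],[-1,0,0,0,0],[-1,0,0,0,0]]]';python3 go.py
```

```text
t: 10.5
ee_pos: [0.4823, -0.1412, 0.1284]
eef_rot: [0.105, 0.995, 0.0, -0.0]
ft_force: [-0.3, 0.8, -2.1]
gripper_width: 0.147
t 10.5 pos [ 0.4823 -0.1412  0.1284] yaw_y 77.99 tilt [-1.e-04  2.e-04 -1.e+00] q [-0.424  0.236  1.795  0.     1.11  -1.785] F [-0.29  0.81 -2.08] M [ 0.239 -0.016 -0.012] w 0.147
```

```bash
python3 -m jog '[[[-1,0,0.5,0,0],[-1,0,0,1,0],[-1,0,0,0,0],[-1,0,0,1,0],[-1,0,0,0,0],[-1,0,0,0.5,0],[-1,0,0,0,0],[-1,0,0,0,0]]]';python3 go.py
```

```text
t: 11.17
ee_pos: [0.4825, -0.141, 0.126]
eef_rot: [0.105, 0.995, -0.0, 0.0]
ft_force: [-0.3, -0.4, -0.9]
gripper_width: 0.146
t 11.17 pos [ 0.4825 -0.141   0.126 ] yaw_y 77.99 tilt [ 3.e-04 -3.e-04 -1.e+00] q [-0.423  0.239  1.799 -0.     1.104 -1.784] F [-0.3  -0.39 -0.91] M [-0.172 -0.062  0.011] w 0.146
```

```bash
python3 -m jog '[[[-1,0,-0.2,0.5,0],[-1,0,0,0.5,0],[-1,0,0,0,0],[-1,0,0,0,2],[-1,0,0,0,2],[-1,0,0,0,2],[-1,0,0,0,1],[-1,0,0,0,1]]]';python3 go.py
```

```text
t: 11.83
ee_pos: [0.4824, -0.141, 0.1249]
eef_rot: [0.174, 0.985, -0.0, 0.0]
ft_force: [0.8, 0.1, -0.8]
gripper_width: 0.146
t 11.83 pos [ 0.4824 -0.141   0.1249] yaw_y 69.97 tilt [ 1.e-04 -2.e-04 -1.e+00] q [-0.423  0.24   1.8   -0.     1.102 -1.644] F [ 0.76  0.14 -0.77] M [-0.125 -0.065  0.204] w 0.146
```

```bash
cat > av.py <<'E'
from h import *
L=[r.read_state()]
for i in range(4): camera('side'); L.append(r.read_state())
print('avg held Mz',np.mean([s['moment'][2] for s in L]).round(3),[s['moment'].round(3).tolist()[2] for s in L],'F',np.mean([s['ft_force'] for s in L],0).round(2),'M',np.mean([s['moment'] for s in L],0).round(3),'tau6',np.mean([s['tau'][5] for s in L]).round(3))
E
python3 -m jog '[[[-1,0,0,0,1],[-1,0,0,0,1],[-1,0,0,0,1],[-1,0,0,0,1],[-1,0,0,0,1],[-1,0,0,0,1],[-1,0,0,0,1],[-1,0,0,0,1]]]';python3 go.py; python3 av.py
```

```text
t: 12.5
ee_pos: [0.4824, -0.141, 0.1249]
eef_rot: [0.243, 0.97, 0.0, 0.0]
ft_force: [0.2, -0.6, -1.5]
gripper_width: 0.145
t 12.5 pos [ 0.4824 -0.141   0.1249] yaw_y 61.89 tilt [ 1.e-04  0.e+00 -1.e+00] q [-0.423  0.24   1.8    0.     1.102 -1.503] F [ 0.18 -0.59 -1.52] M [-0.207 -0.055  0.24 ] w 0.145
avg held Mz 0.216 [0.24, 0.202, 0.236, 0.199, 0.202] F [ 0.48 -0.59 -1.71] M [-0.183 -0.086  0.216] tau6 0.21
```

```bash
python3 -m jog '[[[-1,0,-0.3,0,1],[-1,0,0,0,1],[-1,0,0,0,1],[-1,0,0,0,1],[-1,0,0,0,1],[-1,0,0,0,1],[-1,0,0,0,1],[-1,0,0,0,1]]]';python3 go.py; python3 av.py
```

```text
t: 13.37
ee_pos: [0.4823, -0.1411, 0.125]
eef_rot: [0.31, 0.951, 0.0, 0.0]
ft_force: [1.1, 0.3, -1.9]
gripper_width: 0.146
t 13.37 pos [ 0.4823 -0.1411  0.125 ] yaw_y 53.89 tilt [ 3.e-04  3.e-04 -1.e+00] q [-0.423  0.239  1.8    0.     1.102 -1.364] F [ 1.09  0.32 -1.88] M [ 0.1   -0.307  0.215] w 0.146
avg held Mz 0.214 [0.215, 0.205, 0.182, 0.221, 0.244] F [ 1.24  0.59 -1.32] M [ 0.098 -0.293  0.214] tau6 0.21
```

```bash
python3 -m jog '[[[-1,0,0,0,1],[-1,0,0,0,1],[-1,0,0,0,1],[-1,0,0,0,1],[-1,0,0,0,1],[-1,0,0,0,1],[-1,0,0,0,1],[-1,0,0,0,1]]]';python3 go.py; python3 av.py
```

```text
t: 14.23
ee_pos: [0.4823, -0.1412, 0.125]
eef_rot: [0.376, 0.927, 0.0, 0.0]
ft_force: [0.6, 1.7, -1.0]
gripper_width: 0.143
t 14.23 pos [ 0.4823 -0.1412  0.125 ] yaw_y 45.88 tilt [ 3.e-04  2.e-04 -1.e+00] q [-0.424  0.239  1.8    0.     1.102 -1.225] F [ 0.63  1.74 -1.02] M [ 0.253 -0.381  0.212] w 0.143
avg held Mz 0.204 [0.212, 0.181, 0.244, 0.2, 0.182] F [ 1.32  1.03 -1.77] M [ 0.309 -0.409  0.204] tau6 0.211
```

```bash
sed -i "s/print('t'/print('tau6',s['tau'][5].round(4),'t'/" go.py; python3 -m jog '[[[-1,0,0.5,0,1],[-1,0,0,0,1],[-1,0,0,0,1],[-1,0,0,0,1],[-1,0,0,0,1],[-1,0,0,0,1],[-1,0,0,0,1],[-1,0,0,0,1]]]';python3 go.py
```

```text
t: 15.1
ee_pos: [0.4824, -0.141, 0.1249]
eef_rot: [0.439, 0.898, -0.0, -0.0]
ft_force: [-0.5, 0.3, -1.3]
gripper_width: 0.145
tau6 0.0853 t 15.1 pos [ 0.4824 -0.141   0.1249] yaw_y 37.9 tilt [-3.e-04 -1.e-04 -1.e+00] q [-0.423  0.24   1.8   -0.     1.102 -1.084] F [-0.52  0.26 -1.26] M [-0.053 -0.081  0.255] w 0.145
```

```bash
python3 -m jog '[[[-1,0,0,0,1],[-1,0,0,0,1],[-1,0,0,0,1],[-1,0,0,0,1],[-1,0,0,0,1],[-1,0,0,0,1],[-1,0,0,0,1],[-1,0,0,0,1]]]';python3 go.py
```

```text
t: 15.77
ee_pos: [0.4825, -0.1409, 0.1249]
eef_rot: [0.501, 0.866, -0.0, -0.0]
ft_force: [-0.1, -1.0, -1.3]
gripper_width: 0.145
tau6 0.1176 t 15.77 pos [ 0.4825 -0.1409  0.1249] yaw_y 29.9 tilt [-2.e-04 -1.e-04 -1.e+00] q [-0.423  0.24   1.8   -0.     1.102 -0.944] F [-0.1  -1.04 -1.31] M [-0.145  0.034  0.317] w 0.145
```

```bash
python3 av.py
python3 - <<'E'
from h import *
b=cv2.cvtColor(camera('side')['color'],cv2.COLOR_RGB2BGR)
a=cv2.imread('pics/side0.png')
f=lambda i:cv2.resize(i[190:260,240:350],None,fx=5,fy=5,interpolation=cv2.INTER_CUBIC)[:300]
cv2.imwrite('pics/s1.png',np.vstack([f(a),f(b)]))
E
```

```text
avg held Mz 0.263 [0.317, 0.275, 0.278, 0.195, 0.248] F [-0.22 -0.56 -1.42] M [-0.196  0.11   0.263] tau6 0.269
```

View pics/s1.png

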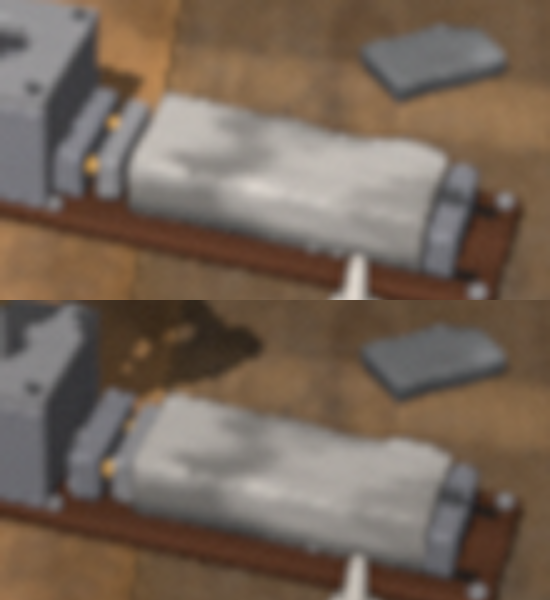

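```bash
sed -i "s/'tau6',np.mean/'t6',[s['tau'][5].round(3) for s in L],'tau6',np.mean/" av.py; python3 -m jog '[[[-1,0,-0.2,0,1],[-1,0,0,0,1],[-1,0,0,0,1],[-1,0,0,0,1],[-1,0,0,0,0],[-1,0,0,0,0],[-1,0,0,0,0],[-1,0,0,0,0]]]';python3 go.py; python3 av.py
```

```text
t: 16.68
ee_pos: [0.4824, -0.141, 0.1249]
eef_rot: [0.53, 0.848, 0.0, -0.0]
ft_force: [-0.8, -0.8, -1.0]
gripper_width: 0.143
tau6 0.2902 t 16.68 pos [ 0.4824 -0.141   0.1249] yaw_y 25.99 tilt [ 1.e-04  1.e-04 -1.e+00] q [-0.423  0.24   1.8    0.     1.102 -0.877] F [-0.85 -0.77 -1.  ] M [-0.146  0.042  0.322] w 0.143
avg held Mz 0.287 [0.322, 0.31, 0.266, 0.268, 0.268] F [ 0.04 -0.08 -0.78] M [-0.113  0.065  0.287] t6 [np.float64(0.29), np.float64(0.291), np.float64(0.291), np.float64(0.291), np.float64(0.291)] tau6 0.291
```

```bash
python3 -m jog '[[[-1,0,0,0,1],[-1,0,0,0,1],[-1,0,0,0,1],[-1,0,0,0,1],[-1,0,0,0,0],[-1,0,0,0,0],[-1,0,0,0,0],[-1,0,0,0,0]]]';python3 go.py; python3 av.py
```

```text
t: 17.55
ee_pos: [0.4824, -0.1409, 0.1249]
eef_rot: [0.559, 0.829, 0.0, -0.0]
ft_force: [0.2, -0.5, -1.8]
gripper_width: 0.145
tau6 0.3204 t 17.55 pos [ 0.4824 -0.1409  0.1249] yaw_y 21.99 tilt [ 1.e-04  1.e-04 -1.e+00] q [-0.423  0.24   1.8    0.     1.102 -0.807] F [ 0.16 -0.49 -1.79] M [-0.094  0.026  0.364] w 0.145
avg held Mz 0.347 [0.364, 0.333, 0.344, 0.36, 0.335] F [ 0.26 -0.23 -1.32] M [-0.096  0.026  0.347] t6 [np.float64(0.32), np.float64(0.321), np.float64(0.321), np.float64(0.321), np.float64(0.321)] tau6 0.321
```

```bash
python3 -m jog '[[[-1,0,0,0,1],[-1,0,0,0,1],[-1,0,0,0,1],[-1,0,0,0,0],[-1,0,0,0,0],[-1,0,0,0,0],[-1,0,0,0,0],[-1,0,0,0,0]]]';python3 go.py; python3 av.py;  python3 - <<'E'
from h import *
b=cv2.cvtColor(camera('side')['color'],cv2.COLOR_RGB2BGR)
a=cv2.imread('pics/side0.png')
f=lambda i:cv2.resize(i[195:235,245:290],None,fx=9,fy=9,interpolation=cv2.INTER_CUBIC)
cv2.imwrite('pics/s2.png',np.hstack([f(a),f(b)])[:,:800])
E
```

```text
t: 18.42
ee_pos: [0.4824, -0.141, 0.1249]
eef_rot: [0.581, 0.814, 0.0, 0.0]
ft_force: [0.4, 0.9, -0.9]
gripper_width: 0.143
tau6 0.3435 t 18.42 pos [ 0.4824 -0.141   0.1249] yaw_y 18.99 tilt [ 1.e-04  1.e-04 -1.e+00] q [-0.423  0.24   1.8    0.     1.102 -0.754] F [ 0.36  0.88 -0.91] M [-0.048 -0.026  0.341] w 0.143
avg held Mz 0.342 [0.341, 0.4, 0.35, 0.332, 0.288] F [ 0.07  0.41 -1.37] M [-0.029  0.008  0.342] t6 [np.float64(0.343), np.float64(0.344), np.float64(0.344), np.float64(0.344), np.float64(0.344)] tau6 0.344
```

View pics/s2.png

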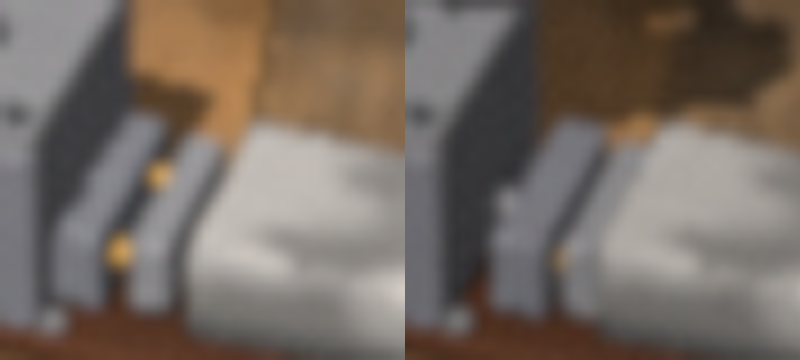

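```bash
python3 -m jog '[[[-1,0,0,0,-2],[-1,0,0,0,-2],[-1,0,0,0,-2],[-1,0,0,0,-2],[-1,0,0,0,0],[-1,0,0,0,0],[-1,0,0,0,0],[-1,0,0,0,0]]]';python3 go.py
```

```text
t: 19.33
ee_pos: [0.4824, -0.141, 0.1249]
eef_rot: [0.523, 0.852, 0.0, -0.0]
ft_force: [-0.0, 0.1, -2.0]
gripper_width: 0.145
tau6 0.0055 t 19.33 pos [ 0.4824 -0.141   0.1249] yaw_y 26.94 tilt [ 0.e+00  2.e-04 -1.e+00] q [-0.423  0.24   1.8    0.     1.102 -0.893] F [-0.03  0.09 -2.  ] M [-0.077  0.027 -0.031] w 0.145
```

Free of torque. Lifting gently.

```bash
python3 -m jog '[[[-1,0,0,-1,0],[-1,0,0,-2,0],[-1,0,0,-3,0],[-1,0,0,-3,0],[-1,0,0,-3,0],[-1,0,0,-3,0],[-1,0,0,0,0],[-1,0,0,0,0]]]';python3 go.py;python3 -m jog '[[[-1,0,0,-5,0],[-1,0,0,-10,0],[-1,0,0,-15,0],[-1,0,0,-15,0],[-1,0,0,-15,0],[-1,0,0,-15,0],[-1,0,0,-10,0],[-1,0,0,0,0]]]';python3 go.py .425 .287 .222 51
```

```text
t: 20.0
ee_pos: [0.4826, -0.1411, 0.1403]
eef_rot: [0.523, 0.853, 0.0, 0.0]
ft_force: [-1.2, 0.6, -1.8]
gripper_width: 0.148
tau6 -0.0001 t 20.0 pos [ 0.4826 -0.1411  0.1403] yaw_y 26.99 tilt [ 7.e-04 -2.e-04 -1.e+00] q [-0.423  0.225  1.777  0.     1.138 -0.894] F [-1.16  0.63 -1.82] M [-0.091  0.036 -0.003] w 0.148
t: 20.67
ee_pos: [0.4839, -0.1416, 0.2278]
eef_rot: [0.523, 0.853, 0.0, 0.003]
ft_force: [0.5, -0.3, -1.4]
gripper_width: 0.146
tau6 -0.0021 t 20.67 pos [ 0.4839 -0.1416  0.2278] yaw_y 26.99 tilt [ 0.005  -0.0021 -1.    ] q [-0.423  0.159  1.633  0.     1.344 -0.894] F [ 0.45 -0.33 -1.36] M [-0.026  0.02  -0.031] w 0.146
shift mm [408.7 142.    4.6]
turn deg -24.01
```

```bash
python3 -m jog '[[[-1,0,0,0,-6],[-1,0,0,0,-6],[-1,0,0,0,-6],[-1,0,0,0,-6],[-1,8,7.5,0,0],[-1,18,17,0,0],[-1,27,25.5,0,0],[-1,27,25.5,0,0]]]';python3 -m jog '[[[-1,27,25.5,0,0],[-1,27,25.5,0,0],[-1,27,25.5,0,0],[-1,27,25.5,0,0],[-1,27,25.5,0,0],[-1,27,25.5,0,0],[-1,27,25.5,0,0],[-1,27,25.5,0,0]]]';python3 -m jog '[[[-1,12,11,0,0],[-1,6,6,0,0],[-1,0,0,0,0],[-1,0,0,0,0],[-1,0,0,0,0],[-1,0,0,0,0],[-1,0,0,0,0],[-1,0,0,0,0]]]';python3 go.py .4245 .287 .17 51
```

```text
t: 21.33
ee_pos: [0.467, -0.0306, 0.2243]
eef_rot: [0.336, 0.942, 0.0, -0.001]
ft_force: [-0.2, 1.2, -2.4]
gripper_width: 0.145
t: 22.0
ee_pos: [0.4266, 0.2647, 0.2247]
eef_rot: [0.335, 0.942, -0.0, -0.0]
ft_force: [-0.1, -1.0, -1.6]
gripper_width: 0.143
t: 22.67
ee_pos: [0.4253, 0.2861, 0.2251]
eef_rot: [0.335, 0.942, 0.0, 0.0]
ft_force: [-0.9, -0.3, -1.1]
gripper_width: 0.148
tau6 0.0005 t 22.67 pos [0.4253 0.2861 0.2251] yaw_y 50.88 tilt [ 2.e-04 -0.e+00 -1.e+00] q [ 0.456  0.177  1.618 -0.     1.347 -0.432] F [-0.87 -0.28 -1.09] M [-0.001  0.033 -0.07 ] w 0.148
shift mm [ 1.2  0.1 55.1]
turn deg -0.12
```

```bash
python3 -m jog '[[[-1,1,0,15,0],[-1,0,0,20,0],[-1,0,0,20,0],[-1,0,0,14,0],[-1,0,0,0,0],[-1,0,0,0,0],[-1,0,0,0,0],[-1,0,0,0,0]]]';python3 go.py .4245 .287 .112 51;python3 ov.py 0 0 pics/v5.png 390,140,440,215
```

```text
t: 23.33
ee_pos: [0.4253, 0.288, 0.1573]
eef_rot: [0.334, 0.943, 0.001, 0.001]
ft_force: [0.2, 0.0, -2.1]
gripper_width: 0.147
tau6 -0.0004 t 23.33 pos [0.4253 0.288  0.1573] yaw_y 50.97 tilt [ 0.0024  0.0013 -1.    ] q [ 0.46   0.225  1.731  0.     1.183 -0.43 ] F [ 0.25  0.03 -2.11] M [-0.016  0.027  0.02 ] w 0.147
shift mm [ 0.  -1.4 45.3]
turn deg -0.03
```

View pics/v5.png

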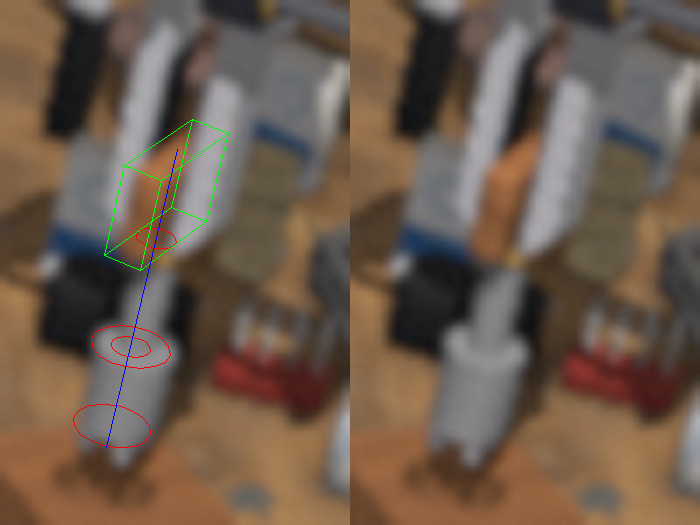

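```bash
python3 -m jog '[[[-1,0,-1,5,0],[-1,0,0,5,0],[-1,0,0,5,0],[-1,0,0,3,0],[-1,0,0,3,0],[-1,0,0,0,0],[-1,0,0,0,0],[-1,0,0,0,0]]]';python3 go.py .4245 .287 .112 51
```

```text
t: 24.05
ee_pos: [0.4238, 0.287, 0.135]
eef_rot: [0.334, 0.943, 0.0, 0.0]
ft_force: [0.4, 0.3, -1.0]
gripper_width: 0.145
tau6 -0.0007 t 24.05 pos [0.4238 0.287  0.135 ] yaw_y 50.99 tilt [ 2.e-04  1.e-04 -1.e+00] q [ 0.459  0.243  1.767  0.     1.132 -0.431] F [ 0.41  0.27 -0.98] M [ 0.008 -0.012 -0.027] w 0.145
shift mm [-0.6  0.5 23. ]
turn deg -0.01
```

```bash
python3 -m jog '[[[-1,0,0.5,5,0],[-1,0,0,5,0],[-1,0,0,5,0],[-1,0,0,3,0],[-1,0,0,2,0],[-1,0,0,1,0],[-1,0,0,0,0],[-1,0,0,0,0]]]';python3 go.py .4245 .287 .112 51
```

```text
t: 24.72
ee_pos: [0.4241, 0.2873, 0.114]
eef_rot: [0.334, 0.943, 0.0, 0.0]
ft_force: [-0.1, 0.4, -1.8]
gripper_width: 0.145
tau6 -0.0006 t 24.72 pos [0.4241 0.2873 0.114 ] yaw_y 50.99 tilt [ 1.e-04  1.e-04 -1.e+00] q [ 0.46   0.264  1.797  0.     1.081 -0.43 ] F [-0.09  0.35 -1.77] M [-0.034 -0.008  0.08 ] w 0.145
shift mm [-0.5  0.   2. ]
turn deg -0.01
```

```bash
python3 -m jog '[[[-1,0,0,0.5,0],[-1,0,0,0.5,0],[-1,0,0,0,0],[-1,0,0,0.5,0],[-1,0,0,0,0],[-1,0,0,0,0],[-1,0,0,0,0],[-1,0,0,0,0]]]';python3 go.py .4245 .287 .112 51
```

```text
t: 25.38
ee_pos: [0.424, 0.2873, 0.1125]
eef_rot: [0.334, 0.943, 0.0, 0.0]
ft_force: [0.7, -0.1, -1.5]
gripper_width: 0.15
tau6 -0.0005 t 25.38 pos [0.424  0.2873 0.1125] yaw_y 50.99 tilt [ 0.e+00  1.e-04 -1.e+00] q [ 0.46   0.265  1.799  0.     1.077 -0.43 ] F [ 0.71 -0.14 -1.53] M [-0.044 -0.018 -0.027] w 0.15
shift mm [-0.6  0.1  0.5]
turn deg -0.01
```

```bash
python3 -m jog '[[[-1,0,0,0.5,0],[-1,0,0,0,0],[-1,0,0,0.5,0],[-1,0,0,0,0],[-1,0,0,0,0],[-1,0,0,0,0],[-1,0,0,0,0],[-1,0,0,0,0]]]';python3 go.py .4245 .287 .112 51
```

```text
t: 26.05
ee_pos: [0.4241, 0.2874, 0.112]
eef_rot: [0.334, 0.943, 0.0, 0.0]
ft_force: [-1.2, -0.8, 5.6]
gripper_width: 0.147
tau6 0.001 t 26.05 pos [0.4241 0.2874 0.112 ] yaw_y 50.99 tilt [ 6.e-04  3.e-04 -1.e+00] q [ 0.46   0.266  1.8    0.     1.075 -0.43 ] F [-1.2  -0.84  5.58] M [-0.201  0.338 -0.007] w 0.147
shift mm [-0.5 -0.1  0. ]
turn deg -0.01
```

```bash
python3 -m jog '[[[-0.65,0,0,-0.5,0],[-0.6,0,0,0,0],[-0.5,0,0,0,0],[-0.4,0,0,0,0],[-0.3,0,0,0,0],[-0.2,0,0,0,0],[0,0,0,0,0],[0,0,0,0,0]]]' 10;python3 go.py; python3 -m jog '[[[0,0,0,0,0],[0,0,0,-5,0],[0,0,0,-10,0],[0,0,0,-20,0],[0,0,0,-25,0],[0,0,0,-30,0],[0,0,0,-30,0],[0,0,0,0,0]]]';python3 -m jog '[[[0,15,10,0,0],[0,25,20,0,0],[0,25,25,0,0],[0,25,25,0,0],[0,25,25,0,0],[0,15,15,0,0],[0,0,0,0,0],[0,0,0,0,0]]]';python3 go.py;python3 - <<'E'
from h import *
a=cv2.cvtColor(camera('top')['color'],cv2.COLOR_RGB2BGR);b=cv2.cvtColor(camera('side')['color'],cv2.COLOR_RGB2BGR)
A=cv2.resize(a[200:290,110:200],(400,400),interpolation=cv2.INTER_CUBIC)
B=cv2.resize(b[140:240,360:460],(400,400),interpolation=cv2.INTER_CUBIC)
cv2.imwrite('pics/e1.png',np.hstack([A,B]))
f=lambda i:cv2.resize(i[190:255,205:330],None,fx=6,fy=6,interpolation=cv2.INTER_CUBIC)[:300]
cv2.imwrite('pics/e2.png',np.vstack([f(cv2.imread('pics/top0.png')),f(a)]))
f=lambda i:cv2.resize(i[195:255,240:350],None,fx=5,fy=5,interpolation=cv2.INTER_CUBIC)
cv2.imwrite('pics/e3.png',np.vstack([f(cv2.imread('pics/side0.png')),f(b)])[:600])
E
```

```text
t: 26.72
ee_pos: [0.424, 0.2873, 0.1119]
eef_rot: [0.334, 0.943, 0.0, 0.0]
ft_force: [-1.0, -0.2, 0.2]
gripper_width: 0.486
tau6 -0.0003 t 26.72 pos [0.424  0.2873 0.1119] yaw_y 50.99 tilt [ 0.e+00  1.e-04 -1.e+00] q [ 0.46   0.266  1.8    0.     1.076 -0.43 ] F [-1.02 -0.21  0.22] M [-0.04  -0.031  0.006] w 0.486
t: 27.38
ee_pos: [0.4273, 0.289, 0.239]
eef_rot: [0.334, 0.943, 0.005, 0.004]
ft_force: [0.0, -0.0, 0.6]
gripper_width: 0.499
t: 28.05
ee_pos: [0.398, 0.4628, 0.2317]
eef_rot: [0.333, 0.943, -0.0, 0.0]
ft_force: [0.7, -0.4, 1.2]
gripper_width: 0.498
tau6 0.0297 t 28.05 pos [0.398  0.4628 0.2317] yaw_y 51.11 tilt [-2.e-04 -1.e-03 -1.e+00] q [ 7.470e-01  3.220e-01  1.399e+00 -1.000e-03  1.421e+00 -1.450e-01] F [ 0.67 -0.36  1.18] M [-0.089  0.002  0.041] w 0.498
```

View pics/e1.png

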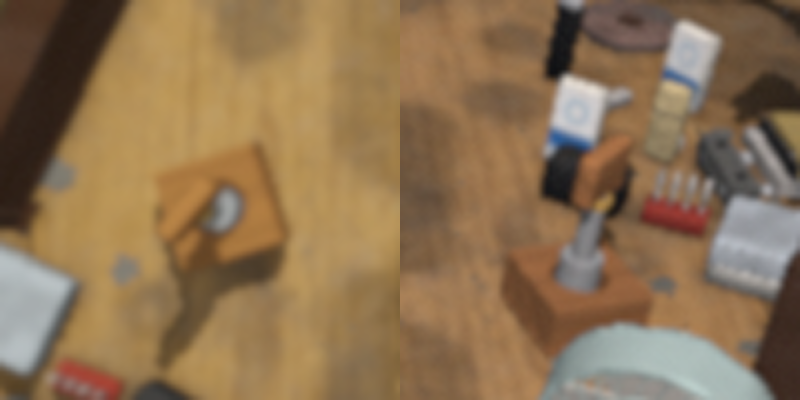

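View pics/e2.png

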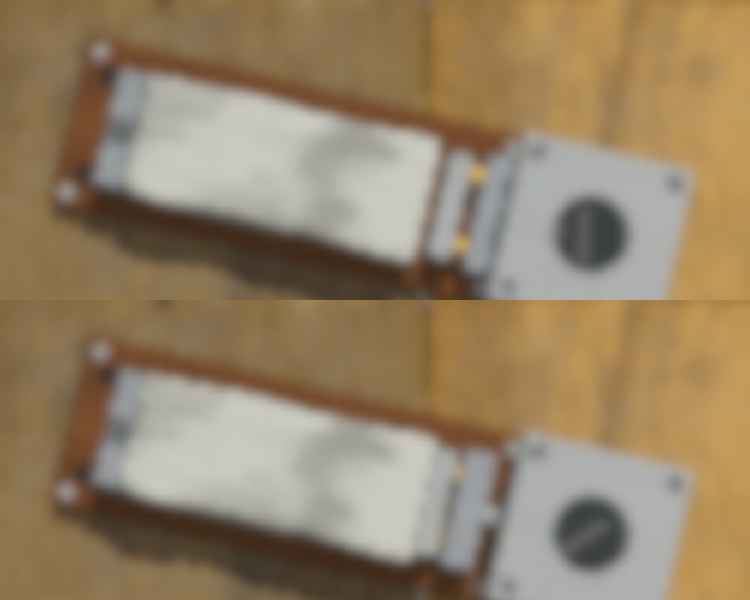

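View pics/e3.png

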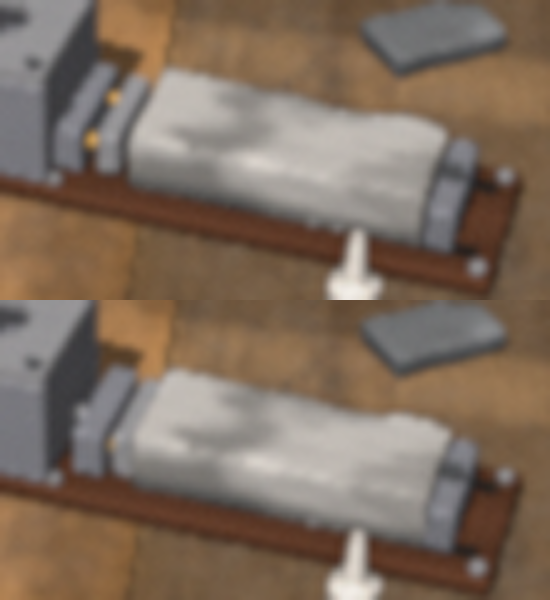

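```bash
python3 -m jog '[[[0,0,0,0,0],[0,0,0,0,0],[0,0,0,0,0],[0,0,0,0,0],[0,0,0,0,0],[0,0,0,0,0],[0,0,0,0,0],[0,0,0,0,0]]]';python3 go.py; python3 -c "
from bench import r
print(r.job_done())"
```

```text
t: 28.82
ee_pos: [0.3985, 0.4623, 0.232]
eef_rot: [0.334, 0.943, 0.0, 0.0]
ft_force: [-0.5, 0.5, -0.8]
gripper_width: 0.502
tau6 -0.0001 t 28.82 pos [0.3985 0.4623 0.232 ] yaw_y 50.99 tilt [ 0.  0. -1.] q [ 0.745  0.322  1.4    0.     1.42  -0.144] F [-0.45  0.48 -0.76] M [-0.03   0.057 -0.009] w 0.502
the job is handed in; nothing more can be done
None
```

The whetstone is clamped, the key is back in its stand, and I handed the job in after about 29 s. No verdict was reported, so what follows rests on my own checks.

- **Fork over the bar:** I took the key from its stand and went in through the guard opening. The fork slid over the bar with about 2 N of side force. It sat with its foot about 21 mm above the worktop, against the 25 mm limit.
- **Clamping:** The drag measured about 0.21 N m. I stopped turning clockwise at 0.344 N m held, which is 0.134 N m above the drag, or about 11 N of squeeze. If the drag at standstill is nearer 0.17 N m, the squeeze is about 14.5 N, still within 7 to 18 N.
- **Unloading and return:** I turned the key back within its play until the torque was zero, lifted it out and set it down in its stand, then released it.

**Last checks:**
- The pictures show the stone against the end stop and the pad gap reduced from about 7 to about 4 mm. That is a coarse reading, because one pixel is about 3 mm.
- The key stands upright in its hole.
- The arm was clear, with only noise on the force reading.
- The small stone and bottle look unmoved. I did not check the roller in the final pictures, but the arm never went near it.

The two cameras disagreed by 2 to 6 mm, mostly in y. I resolved this by comparing the held key with the guard opening in the same picture. No check failed.

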